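# Lay the carton down in the soap case and shut the lid

## Task

Close up the wooden soap case on the market stall using pushes only, without squeezing or lifting the carton: first push over the tall carton that stands in the case, so that it lies flat on its broad side on the case's floor, then push the open lid over and down until it is fully shut, gently and without slamming it. Leave the soap bars in the case and all the other goods where they are.

Things in the scene. Friction and masses are not known exactly. Their poses are not given: they have to be found in the camera images.
- case: open-topped wooden case fixed to the table, outside 220 x 270 x 65 mm (its x, y, z), walls and floor 8 mm thick. Origin at the centre of its underside; z up. The lid hinges on the top of the wall at +x; the carton stands in the half at -x, towards the +y end, and there is free floor beside it towards -y for it to lie on. The case's +x points roughly to the robot's left, its -y roughly away from the robot
- lid (a joint): angle of the case's lid, a flat board 220 mm from hinge to free edge, 270 mm along the hinge and 8 mm thick, without a handle: 0 = shut, 1.57 = standing straight up, up to 1.95 = leaning out to the case's +x. Starts at 1.6 to 1.85. The hinge is stiff: the lid stays where it is left and does not fall, so it must be pushed all the way down; pushing at the free edge takes 2 to 4 N
- lid_hinge (a point): point on the lid's hinge axis, half-way along it: 110 mm along the case's +x, 65 mm above the table. The axis runs along the case's y. It turns with the lid
- lid_edge (a point): middle of the lid's free edge, mid-thickness, 220 mm from the hinge axis
- carton_center (a point): centre of the tall cardboard carton (half-way up, 68 mm above the table at the start), 45 x 70 x 120 mm (its x, y, z), loose, 0.2 to 0.4 kg, standing upright on the case's floor (top 128 mm above the table). Its z is up while it stands; its x is square to the two broad 70 x 120 mm faces, one of which looks along the case's +y and the other along -y (within about 6 degrees). Lying flat its x is vertical and its centre is 31 mm above the table, and the lid clears it
- soap1: wrapped soap bar, 55 x 90 x 30 mm (its x, y, z), lying flat; bystander; origin at the centre of its underside. In the case, in the half next to the hinge, at the +y end
- soap2: wrapped soap bar, 55 x 90 x 30 mm (its x, y, z), lying flat; bystander; origin at the centre of its underside. In the case, in the half next to the hinge, at the -y end
- jar1: squat jar with a green cap, 42 mm across, 62 mm tall, standing on the table beside the case; bystander; origin at the centre of its underside
- jar2: squat jar with a green cap, 42 mm across, 62 mm tall, standing on the table beside the case; bystander; origin at the centre of its underside
- soap3: wrapped soap bar, 55 x 90 x 30 mm (its x, y, z), lying flat; bystander; origin at the centre of its underside. On the table to the robot's left
- bottle: bottle, 52 mm across, 130 mm tall, standing at the side of the table; bystander; origin at the centre of its underside
- cup: steel cup, 72 mm across, 75 mm tall, standing at the side of the table; bystander; origin at the centre of its underside
- tin: tin can, 70 mm across, 85 mm tall, standing at the side of the table; bystander; origin at the centre of its underside

How it is judged:
By the outcome, as a careful person would: the job done as asked, in the order asked, and still so for the second after the job is handed in, with the robot touching nothing.
It also fails if it takes over 51 s, if anything falls off the work surface, if the arm or the gripper's body presses on something with over 40 N, if the wrist force passes 120 N, or if a joint passes its speed limit or range.

## Robot

A 6-joint arm with a two-finger parallel gripper is mounted at the origin on the work surface. World frame = base frame: x ahead of the robot, y to its left, z up, the work surface at z = 0. Lengths are in m, angles in rad, forces in N, time in s.
With the tool pointing down it reaches from about 0.425 to 0.95 m from the base axis. Payload 3.5 kg.
Tool frame: the origin (TCP) lies midway between the tips of the shut fingers; the grasp point (between the pads) lies 19 mm behind it; z points along the fingers, y is the line along which they close (so a half turn about z gives the same grasp; the last joint's range is limited). The gripper opens to 85 mm and grips with 20 to 120 N. Pads are 22 mm wide; open, the fingers measure 114 mm over their backs; the gripper's body (76 mm by 85 mm) begins 54 mm behind the grasp point. The pads swing forward as they close: fully open they stand 13 mm farther back than shut.
Start: joints at [-1.367, 0.286, 1.577, -0, 1.279, -0.15], TCP at [0.234, -0.633, 0.231] pointing down, gripper open.
Joint ranges: [-2.77, 2.77], [-0.9, 2.22], [0.21, 2.48], [-1.53, 4.67], [0.24, 2.81], [-2.84, 2.84]. Speed limits (rad/s): [2.79, 2.79, 3.14, 3.14, 3.14, 3.14].

## Interface

Orientations are given as a unit quaternion [x, y, z, w].
In Python, from plant import ctrl gives the robot as it stands. The module is installed in compiled form; this text tells all that it offers.
- The arm moves only by the shell command python3 -m inch 'ROWS' [FORCE]. ROWS is JSON, a list of rows, each a list of 5 numbers: the closure, from 0 (fully open) to 1 (shut), then the shift along the tool's x, y, z in m, then the turn about the tool's z in degrees. A call has 1 to 5 rows; each row is the pose to reach, as a shift and turn from the pose commanded when the call began, along the tool's axes at that moment; what a row does not reach only later rows make up. A row lasts 1/12 s, in which the tool goes at most 41.7 mm and 7.16 degrees, less where a joint would pass 70% of its speed; a pose out of reach is approached as far as the arm can. A call with a gripper value outside its range is refused whole. The fingers move at their own pace and stop on an object; FORCE is the grip in N (left out, the last holds). Time passes only in rows, so rows that repeat a pose let the fingers close. It gives the time, the measured TCP pose, the force, the opening and the grip force at its end, in the units of the state.
- ctrl.get_state(): the state, without advancing time (a new reading comes with each control period).
- ctrl.read_camera(name): name is "scene" or "side" or "wrist"; returns a dict with "pixels" (400x640x3 uint8, red, green, blue), "depth" (400x640 float32, m along the optical axis (not along the pixel's ray), 0 where there is no reading), "fx", "fy", "cx", "cy" (pixels), "xyz" and "rotation" of the camera in the world; the wrist camera has in their place "mount" (4x4, takes a point from camera to tool coordinates, whose origin is the TCP and whose axes are the flange's). Camera axes: x right, y down, z forward; pixel columns grow to the right and rows downward; lengths in m; the calibration is good to about 2 mm. A picture is of the moment at which its call begins: read the wrist's pose just before it.
- ctrl.sign_off(): hands the job in; it is judged then, once.
Trained networks look in a picture, given as the dict that the camera call returned (one of the last four; its "shot" number tells which), for a name from the list of things; names that differ only in an ending like _2 or _b are one class to them, and where a whole thing is asked for, a point or a joint stands for the part that bears it (a point fixed in the world has none). Each returns a list of dicts, best first, with "score" (0 to 1); they miss things now and then, are a little off and sometimes report something else, mostly with a low value. They report only what shows in the picture. A call takes as long as a camera call.
- ctrl.spot_in(query, picture): "at" ([column, row] in pixels, amid what is visible of it).
- ctrl.tip_of(query, picture): "at" ([column, row] in pixels: a listed point, or the origin of a listed thing).
The state is a dict: "time": time; "qpos": joint angles; "dq": joint speeds; "joint_efforts": joint torques, N m; "eef_pos": TCP position; "tcp_rot": TCP orientation; "contact_force": force on the tool from outside, world axes, zero at the start; "wrist_torque": the same for the moment, N m; "opening": opening from 0.0 (shut) to 1.0 (fully open); "finger_force": force on a finger pad.
Only numpy, scipy, OpenCV 4.12 (cv2) and the standard library are available. Lean on these libraries where they do the work, as an engineer would, in place of code of your own. Each camera call takes 0.05 s, during which the arm holds its last target. There are 200 camera calls.

## Working session

There is one attempt and no reset: what is moved stays moved. The work goes in short steps, Python scripts to look and compute and a shell command to move; the robot and the scene stay as the last step left them, time stands still between calls to the robot, and variables do not carry over. Pictures are saved under pics/ and viewed, at most 10 in all, crops included, and the job is handed in when it is done.

```bash
mkdir -p pics
cat > h.py <<'E'
import numpy as np, cv2
from scipy.spatial.transform import Rotation as R
from plant import ctrl
def world(p,u,v,z=None):
    Rm=np.array(p["rotation"]); 
    if Rm.shape!=(3,3): Rm=R.from_quat(Rm.ravel()).as_matrix()
    d=p["depth"][int(v),int(u)] if z is None else z
    return np.array(p["xyz"])+Rm@np.array([(u-p["cx"])/p["fx"]*d,(v-p["cy"])/p["fy"]*d,d])
def cloud(p):
    Rm=np.array(p["rotation"]); 
    if Rm.shape!=(3,3): Rm=R.from_quat(Rm.ravel()).as_matrix()
    v,u=np.mgrid[:400,:640]; d=p["depth"]
    c=np.stack([(u-p["cx"])/p["fx"]*d,(v-p["cy"])/p["fy"]*d,d],-1)
    return c@Rm.T+np.array(p["xyz"])
E
python3 - <<'E'
from h import *
s=ctrl.get_state(); print(s["eef_pos"],s["tcp_rot"],s["time"])
for n in ("scene","side"):
    p=ctrl.read_camera(n); cv2.imwrite(f"pics/{n}0.png",p["pixels"][...,::-1]); print(n,p["xyz"],np.shape(p["rotation"]))
    for q in ("case","lid_hinge","lid_edge","carton_center","soap1","jar1","bottle","cup","tin"):
        for r in ctrl.tip_of(q,p)[:3]:
            u,v=r["at"]
            if 0<=u<640 and 0<=v<400: print(q,round(r["score"],2),np.round(r["at"]),world(p,u,v).round(3))
E
```

```text
[ 0.23376051 -0.63252059  0.22994341] [ 9.84391539e-01  1.75988318e-01 -2.47512811e-05 -1.18702153e-03] 0.0
scene [ 1.31272118 -0.18465139  0.77022391] (4,)
case 0.56 [306. 219.] [ 0.578 -0.042  0.007]
lid_hinge 0.94 [345. 187.] [0.55  0.071 0.072]
lid_edge 0.72 [371. 113.] [0.536 0.133 0.274]
carton_center 0.59 [287. 198.] [ 0.561 -0.087  0.081]
carton_center 0.45 [318. 194.] [0.52  0.005 0.036]
carton_center 0.3 [454. 189.] [0.592 0.373 0.028]
soap1 0.77 [321. 194.] [0.529 0.009 0.041]
soap1 0.73 [424. 166.] [0.473 0.338 0.028]
soap1 0.63 [345. 225.] [0.654 0.039 0.04 ]
jar1 0.65 [261. 253.] [ 0.682 -0.175  0.032]
jar1 0.64 [241. 224.] [ 0.568 -0.21   0.025]
bottle 0.94 [452. 189.] [0.588 0.369 0.028]
cup 0.61 [166. 239.] [ 0.595 -0.388  0.051]
cup 0.56 [164. 215.] [ 0.535 -0.388  0.073]
cup 0.41 [369. 112.] [0.536 0.128 0.276]
tin 0.69 [164. 216.] [ 0.534 -0.388  0.069]
side [0.09724397 0.44184161 0.82202354] (4,)
case 0.86 [320. 218.] [0.431 0.104 0.252]
lid_hinge 0.68 [297. 233.] [0.53  0.081 0.09 ]
lid_hinge 0.33 [330. 177.] [ 0.649 -0.162  0.031]
lid_hinge 0.16 [341. 202.] [ 0.516 -0.061  0.1  ]
lid_edge 0.75 [272. 191.] [0.534 0.135 0.274]
carton_center 0.86 [343. 202.] [ 0.511 -0.062  0.103]
soap1 0.89 [238. 352.] [0.428 0.352 0.028]
soap1 0.39 [329. 246.] [0.439 0.067 0.113]
jar1 0.52 [332. 177.] [ 0.643 -0.165  0.031]
jar1 0.48 [367. 197.] [ 0.504 -0.158  0.055]
bottle 0.8 [186. 321.] [0.543 0.393 0.063]
cup 0.62 [401. 157.] [ 0.543 -0.37   0.046]
tin 0.64 [430. 176.] [ 0.44  -0.382  0.022]
```

View pics/scene0.png

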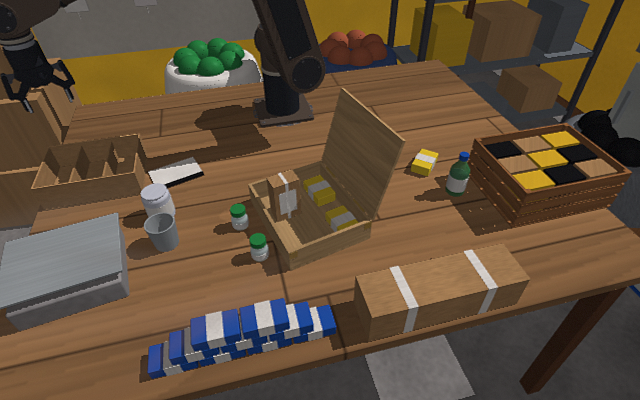

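View pics/side0.png

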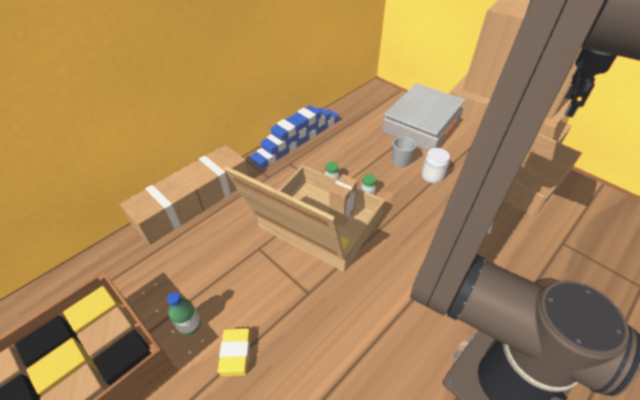

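Scene shows the open case around (315,215): carton at (287,195) on the robot's side, lid at (360,150), jars at (239,215) and (259,247). The side view is consistent with it. Next I fit the poses from depth.

Run:
```python
from h import *
P=[];C=[]
for n in ("scene","side"):
    p=ctrl.read_camera(n); c=cloud(p); m=(p["depth"]>0)&(c[...,0]>.35)&(c[...,0]<.8)&(c[...,1]>-.3)&(c[...,1]<.2)
    P.append(c[m]);C.append(p["pixels"][m])
P=np.vstack(P);C=np.vstack(C).astype(int)
g=(C[:,1]>C[:,0]+15)&(P[:,2]>.04)
print("green",[P[g&(abs(P[:,0]-x)<.05)].mean(0).round(3) for x in(.57,.68)])
def rect(m,t):
    r=cv2.minAreaRect((P[m][:,:2]*1000).astype(np.float32)); print(t,m.sum(),np.round(r[0]),np.round(r[1]),round(r[2],1)); print(cv2.boxPoints(r).round())
z=P[:,2]
jar=[(.57,-.205),(.68,-.17)]
nj=np.all([np.hypot(P[:,0]-a,P[:,1]-b)>.04 for a,b in jar],0)
rect((z>.058)&(z<.072)&nj&(P[:,1]>-.25),"rim")
rect((z>.122)&(z<.134)&(P[:,1]<.03),"carton top")
m=(z>.1)&(z<.3)&(P[:,1]>.03)
L=P[m]; 
for a in np.arange(.1,.3,.03):
    q=L[abs(L[:,2]-a)<.01]; print(a.round(2),len(q),q.min(0).round(3),q.max(0).round(3)) if len(q) else 0
print("top",L[:,2].max())
```

```text
green [array([ 0.548, -0.211,  0.059]), array([ 0.663, -0.176,  0.06 ])]
rim 2306 [576. -67.] [277. 299.] 12.6
[[ 408.   48.]
 [ 474. -243.]
 [ 744. -183.]
 [ 679.  109.]]
carton top 759 [539. -90.] [51. 73.] 12.6
[[ 507.  -61.]
 [ 522. -131.]
 [ 572. -120.]
 [ 557.  -49.]]
0.1 384 [0.408 0.048 0.1  ] [0.677 0.116 0.11 ]
0.13 800 [0.406 0.054 0.12 ] [0.675 0.124 0.14 ]
0.16 848 [0.405 0.062 0.15 ] [0.674 0.134 0.17 ]
0.19 909 [0.402 0.07  0.18 ] [0.672 0.143 0.2  ]
0.22 977 [0.401 0.078 0.21 ] [0.671 0.15  0.23 ]
0.25 1081 [0.399 0.087 0.24 ] [0.668 0.159 0.26 ]
0.28 881 [0.398 0.095 0.27 ] [0.667 0.162 0.28 ]
top 0.27960158877791574
```

```bash
python3 -m inch '[[1,0.04,-0.025,0,0],[1,0.07,-0.053,0,0],[1,0.09,-0.08,0,0],[1,0.115,-0.11,0,0],[1,0.137,-0.137,0,0]]' 20
python3 -m inch '[[1,0.028,-0.028,0,0],[1,0.055,-0.055,0,0],[1,0.083,-0.083,0,0],[1,0.11,-0.11,0,0],[1,0.137,-0.137,0,0]]'
python3 -m inch '[[1,0.028,-0.028,0,1.5],[1,0.055,-0.055,0,3],[1,0.083,-0.083,0,4.5],[1,0.11,-0.11,0,6],[1,0.137,-0.137,0,7.6]]'
python3 -c "
from h import *
s=ctrl.get_state();print(s['time'],s['eef_pos'],R.from_quat(s['tcp_rot']).as_matrix().round(3),s['contact_force'])
p=ctrl.read_camera('wrist');cv2.imwrite('pics/w1.png',p['pixels'][...,::-1])"
```

```text
time: 1.52
eef_pos: [0.3155, -0.4551, 0.2312]
tcp_rot: [0.984, 0.176, 0.0, -0.0]
contact_force: [0.8, 0.3, -0.7]
opening: 0.297
finger_force: 0.0
time: 1.93
eef_pos: [0.3964, -0.2795, 0.2317]
tcp_rot: [0.984, 0.176, 0.0, 0.0]
contact_force: [0.2, -0.4, -0.4]
opening: -0.001
finger_force: 0.0
time: 2.35
eef_pos: [0.4775, -0.1034, 0.2318]
tcp_rot: [0.994, 0.11, 0.0, 0.0]
contact_force: [0.8, -0.2, -0.7]
opening: -0.003
finger_force: 0.0
2.35 [ 0.47750334 -0.10335645  0.23177044] [[ 0.976  0.218  0.001]
 [ 0.218 -0.976 -0.001]
 [ 0.001  0.001 -1.   ]] [ 0.83743114 -0.21358839 -0.65633555]
```

View pics/w1.png

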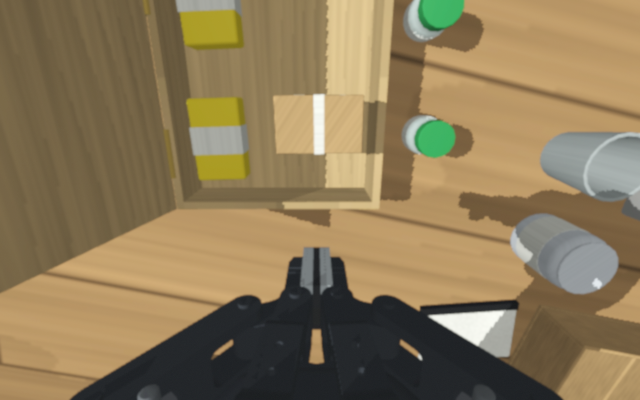

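The wrist view shows the carton top at cols 275–365, rows 95–153, in line with the shut fingertips (316,250). I go down behind it and push.

```bash
python3 -m inch '[[1,0,0,0.035,0],[1,0,0,0.07,0],[1,0,0,0.1,0],[1,0,0,0.12,0],[1,0.005,0,0.12,0]]'
python3 -m inch '[[1,0.01,0,0,0],[1,0.018,0,0,0],[1,0.025,0,0,0],[1,0.032,0,0,0],[1,0.038,0,0,0]]'
python3 -m inch '[[1,0.006,0,0,0],[1,0.012,0,0,0],[1,0.018,0,0,0],[1,0.023,0,0,0],[1,0.028,0,0,0]]'
python3 -c "
from h import *
p=ctrl.read_camera('scene');cv2.imwrite('pics/s2.png',cv2.resize(p['pixels'][130:290,200:440,::-1],None,fx=3,fy=3))"
```

```text
time: 2.82
eef_pos: [0.478, -0.1025, 0.1062]
tcp_rot: [0.994, 0.11, -0.005, -0.003]
contact_force: [-0.8, -0.4, -0.7]
opening: 0.006
finger_force: 0.0
time: 3.23
eef_pos: [0.5209, -0.096, 0.113]
tcp_rot: [0.994, 0.111, 0.001, 0.001]
contact_force: [-1.2, 0.7, -0.1]
opening: -0.001
finger_force: 0.3
time: 3.65
eef_pos: [0.5468, -0.0895, 0.1112]
tcp_rot: [0.994, 0.11, -0.0, -0.0]
contact_force: [-0.4, 0.5, 0.6]
opening: 0.001
finger_force: 0.0
```

View pics/s2.png

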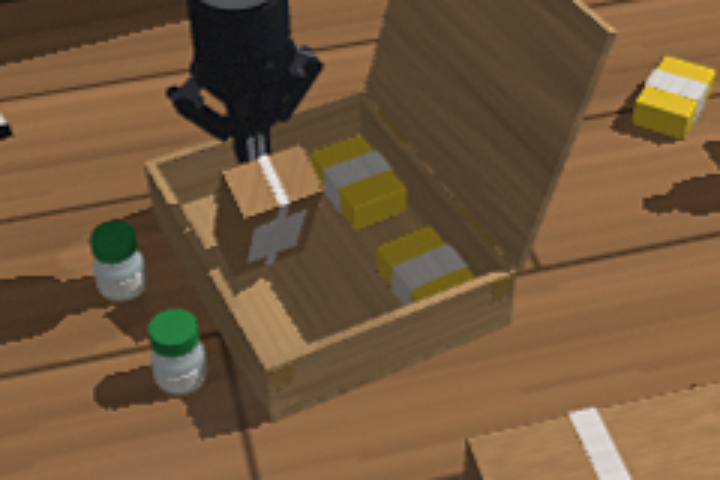

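The crop shows the carton tilting away from the robot, its top face at (270,180), fingers behind it. I keep pushing.

```bash
python3 -m inch '[[1,0.006,0,0,0],[1,0.012,0,0,0],[1,0.017,0,0,0],[1,0.022,0,0,0],[1,0.026,0,0,0]]'
python3 -m inch '[[1,0.006,0,0,0],[1,0.012,0,0,0],[1,0.016,0,0,0],[1,0.016,0,0,0],[1,0.016,0,0,0]]'
python3 -c "
from h import *
p=ctrl.read_camera('scene');cv2.imwrite('pics/s3.png',cv2.resize(p['pixels'][130:290,200:440,::-1],None,fx=3,fy=3))"
```

```text
time: 4.12
eef_pos: [0.5723, -0.0838, 0.1114]
tcp_rot: [0.994, 0.11, 0.0, 0.0]
contact_force: [-0.9, -0.6, 0.3]
opening: -0.001
finger_force: 0.0
time: 4.53
eef_pos: [0.5874, -0.0803, 0.1112]
tcp_rot: [0.994, 0.111, -0.0, -0.0]
contact_force: [-0.4, -0.3, 0.2]
opening: 0.0
finger_force: 0.0
```

View pics/s3.png

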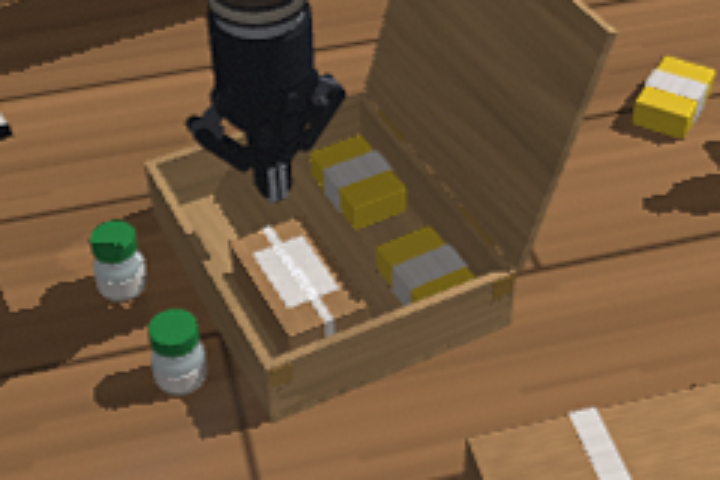

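The carton now lies on its broad side, centre at (295,280) in the crop. I check its height, then go up, over the lid and down behind it.

```bash
python3 -m inch '[[1,0,0,-0.04,0],[1,0,0,-0.08,0],[1,0,0,-0.12,0],[1,0,0,-0.16,0],[1,0,0,-0.2,0]]'
python3 - <<'E'
from h import *
p=ctrl.read_camera('scene');c=cloud(p)
x=np.array([-.22,.976]);y=np.array([-.976,-.22]);d=c[...,:2]-[.567,-.029]
X=d@x;Y=d@y;Z=c[...,2]
m=(X>-.098)&(X<0)&(Y>-.12)&(Y<.12)&(Z>.035)&(Z<.2)&(p["depth"]>0)
print("carton top pts",m.sum(),np.percentile(Z[m],[2,50,98]).round(3),np.percentile(X[m],[2,98]).round(3),np.percentile(Y[m],[2,98]).round(3))
m=(X>.05)&(X<.3)&(abs(Y)<.05)&(Z>.1)&(Z<.3)&(p["depth"]>0)
f=np.polyfit(Z[m],X[m],1);print("lid inner face x at z=.065,.27:",np.polyval(f,[.065,.27]).round(3),"ang",1.5708+np.arctan(f[0]),Z[m].max())
s=ctrl.get_state()['eef_pos'];e=s[:2]-np.array([.567,-.029]);print(s,e@x,e@y)
E
```

```text
time: 5.0
eef_pos: [0.5866, -0.0804, 0.3132]
tcp_rot: [0.994, 0.11, -0.0, -0.0]
contact_force: [0.9, -0.7, 0.6]
opening: -0.001
finger_force: 0.0
carton top pts 1205 [0.038 0.054 0.057] [-0.089 -0.021] [-0.105  0.012]
lid inner face x at z=.065,.27: [0.099 0.157] ang 1.848659506638183 0.2794429886022821
[ 0.59006163 -0.08137731  0.32425375] -0.056193814458919925 -0.01098514037183013
```

```bash
python3 -m inch '[[1,0,-0.03,-0.025,0],[1,-0.005,-0.07,-0.025,0],[1,-0.01,-0.11,-0.025,0],[1,-0.01,-0.15,-0.025,0],[1,-0.01,-0.19,-0.025,0]]'
python3 -m inch '[[1,0,-0.04,0,0],[1,0,-0.075,0,0],[1,0,-0.075,0.03,0],[1,0,-0.075,0.06,0],[1,0,-0.075,0.085,0]]'
python3 -m inch '[[1,0,0.01,0,0],[1,0,0.02,0,0],[1,0,0.027,0,0],[1,0,0.034,0,0],[1,0,0.04,0,0]]'
python3 -c "
from h import *
p=ctrl.read_camera('scene');cv2.imwrite('pics/s4.png',cv2.resize(p['pixels'][50:290,200:520,::-1],None,fx=2,fy=2))"
```

```text
time: 5.47
eef_pos: [0.5348, 0.104, 0.3364]
tcp_rot: [0.994, 0.11, 0.0, 0.0]
contact_force: [1.0, -0.6, -0.2]
opening: 0.004
finger_force: 0.0
time: 5.88
eef_pos: [0.5184, 0.1768, 0.2497]
tcp_rot: [0.994, 0.111, -0.0, 0.0]
contact_force: [-0.2, -0.2, -1.3]
opening: 0.001
finger_force: 0.0
time: 6.3
eef_pos: [0.5297, 0.1363, 0.2544]
tcp_rot: [0.994, 0.11, 0.002, -0.001]
contact_force: [-0.9, 2.8, 2.2]
opening: -0.001
finger_force: 1.4
```

View pics/s4.png

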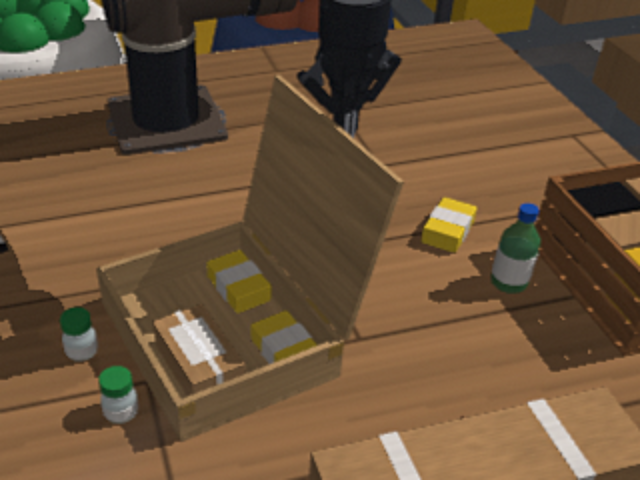

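Fingers touch the lid's back near its free edge at about (350,125); force ~3 N. I push to vertical, then follow the arc.

```bash
python3 -m inch '[[1,0,0.008,0,0],[1,0,0.016,0,0],[1,0,0.024,0,0],[1,0,0.032,0,0],[1,0,0.041,0,0]]' | grep -E 'eef|contact'
python3 -m inch '[[1,0,0.007,0,0],[1,0,0.014,0,0],[1,0,0.02,0,0],[1,0,0.026,0.001,0],[1,0,0.032,0.0015,0]]'| grep -E 'eef|contact'
python3 -m inch '[[1,0,0.007,0.001,0],[1,0,0.013,0.002,0],[1,0,0.019,0.0035,0],[1,0,0.026,0.005,0],[1,0,0.032,0.007,0]]'| grep -E 'eef|contact'
python3 - <<'E'
from h import *
x=np.array([-.22,.976]);y=np.array([-.976,-.22])
for n in("scene","side"):
    p=ctrl.read_camera(n);c=cloud(p);d=c[...,:2]-[.567,-.029];X=d@x;Y=d@y;Z=c[...,2]
    m=(X>-.02)&(X<.14)&(abs(Y)>.06)&(abs(Y)<.13)&(Z>.1)&(Z<.3)&(p["depth"]>0)
    f=np.polyfit(Z[m],X[m],1);print(n,m.sum(),"ang",1.5708+np.arctan(f[0]),np.polyval(f,[.065,.25]),np.std(X[m]-np.polyval(f,Z[m])),Z[m].max())
s=ctrl.get_state()['eef_pos'];e=s[:2]-np.array([.567,-.029]);print(s,e@x,e@y)
E
```

```text
eef_pos: [0.5373, 0.0961, 0.2513]
contact_force: [-0.4, 1.9, 1.6]
eef_pos: [0.5442, 0.0651, 0.2496]
contact_force: [0.6, 2.0, 1.4]
eef_pos: [0.5515, 0.0336, 0.2428]
contact_force: [-0.9, 1.6, 1.5]
scene 1052 ang 1.2912863600871418 [0.09866371 0.04556356] 0.001258168807221846 0.28041919376996294
side 3708 ang 1.2746687319693868 [0.10733691 0.05089298] 0.0013996834716738433 0.27797673756935504
[0.55117557 0.03319545 0.24205466] 0.06418413433093799 0.0017616457648518928
```

The lid is at 1.28 rad and following the plan; I continue down the arc.

```bash
python3 -m inch '[[1,0,0.006,0.002,0],[1,0,0.012,0.004,0],[1,0,0.018,0.007,0],[1,0,0.024,0.01,0],[1,0,0.03,0.0125,0]]' | grep -E 'eef|contact'
python3 -m inch '[[1,0,0.006,0.003,0],[1,0,0.012,0.006,0],[1,0,0.017,0.01,0],[1,0,0.022,0.0135,0],[1,0,0.0275,0.017,0]]'| grep -E 'eef|contact'
python3 -m inch '[[1,0,0.005,0.004,0],[1,0,0.01,0.008,0],[1,0,0.015,0.013,0],[1,0,0.02,0.0175,0],[1,0,0.024,0.022,0]]'| grep -E 'eef|contact'
python3 -m inch '[[1,0,0.004,0.005,0],[1,0,0.008,0.01,0],[1,0,0.012,0.015,0],[1,0,0.016,0.02,0],[1,0,0.019,0.0255,0]]'| grep -E 'eef|contact'
```

```text
eef_pos: [0.5581, 0.0045, 0.2301]
contact_force: [-0.5, 0.6, 1.6]
eef_pos: [0.5639, -0.0222, 0.2129]
contact_force: [0.6, 1.3, 0.9]
eef_pos: [0.5692, -0.0457, 0.1908]
contact_force: [0.9, 0.1, 1.1]
eef_pos: [0.5734, -0.0641, 0.1653]
contact_force: [-0.4, 0.7, 2.3]
```

```bash
python3 -m inch '[[1,0,0.003,0.006,0],[1,0,0.006,0.011,0],[1,0,0.009,0.017,0],[1,0,0.012,0.023,0],[1,0,0.015,0.0285,0]]'| grep -E 'eef|contact'
python3 - <<'E'
from h import *
x=np.array([-.22,.976]);y=np.array([-.976,-.22])
for n in("scene","side"):
    p=ctrl.read_camera(n);c=cloud(p);d=c[...,:2]-[.567,-.029];X=d@x;Y=d@y;Z=c[...,2]
    m=(X>-.09)&(X<.09)&(abs(Y)>.07)&(abs(Y)<.125)&(Z>.075)&(Z<.2)&(p["depth"]>0)
    f=np.polyfit(X[m],Z[m],1);r=Z[m]-np.polyval(f,X[m]);print(n,m.sum(),"ang",-np.arctan(f[0]),np.std(r),np.polyval(f,[.11,-.1]))
    cv2.imwrite(f"pics/{n}5.png",p['pixels'][...,::-1])
s=ctrl.get_state()['eef_pos'];e=s[:2]-np.array([.567,-.029]);print(s,e@x,e@y)
E
```

```text
eef_pos: [0.5765, -0.0784, 0.1366]
contact_force: [0.9, 1.3, 0.4]
scene 1316 ang 0.3835493616918862 0.000989623901914088 [0.07081996 0.15556214]
side 2860 ang 0.3757088705727705 0.0017099106295047648 [0.06820616 0.15103971]
[ 0.57574463 -0.07834187  0.1356599 ] -0.0500814838087191 0.002320449015471248
```

View pics/scene5.png

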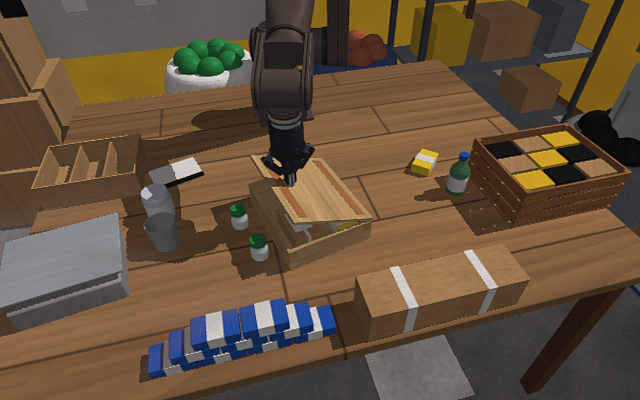

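The lid is at 0.38 rad, fingers on it at (291,180). I finish slowly.

```bash
python3 -m inch '[[1,0,0.001,0.003,0],[1,0,0.002,0.006,0],[1,0,0.003,0.009,0],[1,0,0.004,0.012,0],[1,0,0.005,0.015,0]]'| grep -E 'eef|contact'
python3 -m inch '[[1,0,0.001,0.003,0],[1,0,0.002,0.006,0],[1,0,0.003,0.009,0],[1,0,0.004,0.012,0],[1,0,0.005,0.015,0]]'| grep -E 'eef|contact'
python3 -m inch '[[1,0,0.001,0.003,0],[1,0,0.001,0.006,0],[1,0,0.002,0.009,0],[1,0,0.003,0.012,0],[1,0,0.003,0.015,0]]'| grep -E 'eef|contact'
python3 -m inch '[[1,0,0,0.002,0],[1,0,0,0.004,0],[1,0,0,0.006,0],[1,0,0,0.008,0],[1,0,0,0.01,0]]'| grep -E 'eef|contact'
```

```text
eef_pos: [0.5778, -0.0833, 0.1223]
contact_force: [-0.8, 0.0, 1.2]
eef_pos: [0.5788, -0.0879, 0.107]
contact_force: [0.2, 0.6, 0.3]
eef_pos: [0.5793, -0.0911, 0.092]
contact_force: [-0.2, -0.5, 1.6]
eef_pos: [0.5795, -0.091, 0.0823]
contact_force: [-0.2, -0.5, 1.3]
```

```bash
python3 -m inch '[[1,0,0,0.001,0],[1,0,0,0.002,0],[1,0,0,0.003,0],[1,0,0,0.004,0],[1,0,0,0.005,0]]'| grep -E 'eef|contact'
python3 -m inch '[[1,0,0,0.001,0],[1,0,0,0.002,0],[1,0,0,0.003,0],[1,0,0,0.003,0],[1,0,0,0.003,0]]'| grep -E 'eef|contact'
```

```text
eef_pos: [0.5794, -0.0909, 0.0773]
contact_force: [0.4, -1.0, 1.3]
eef_pos: [0.5792, -0.0907, 0.074]
contact_force: [-0.3, 0.4, -0.1]
```

```bash
python3 -m inch '[[1,0,0,0.0005,0],[1,0,0,0.001,0],[1,0,0,0.0015,0],[1,0,0,0.002,0],[1,0,0,0.002,0]]'| grep -E 'eef|contact'
```

```text
eef_pos: [0.5792, -0.0908, 0.073]
contact_force: [-2.6, 1.0, 5.6]
```

```bash
python3 -m inch '[[1,0,0,0.0005,0],[1,0,0,0.001,0],[1,0,0,0.001,0],[1,0,0,0.001,0]]'| grep -E 'eef|contact'
```

```text
eef_pos: [0.5793, -0.0908, 0.073]
contact_force: [-4.4, 1.3, 10.0]
```

The lid is on the rim, with 10 N and no further travel. I retreat and check.

```bash
python3 -m inch '[[1,0,0,-0.005,0],[1,0,0,-0.02,0],[1,0,0,-0.055,0],[1,0,0,-0.09,0],[1,0,0,-0.13,0]]'| grep -E 'eef|contact'
python3 -m inch '[[1,-0.02,0.02,-0.02,0],[1,-0.04,0.05,-0.02,0],[1,-0.06,0.08,-0.02,0],[1,-0.07,0.11,-0.02,0],[1,-0.08,0.14,-0.02,0]]'| grep -E 'time|eef|contact'
python3 - <<'E'
from h import *
x=np.array([-.22,.976]);y=np.array([-.976,-.22])
for n in("scene","side"):
    p=ctrl.read_camera(n);c=cloud(p);d=c[...,:2]-[.567,-.029];X=d@x;Y=d@y;Z=c[...,2]
    m=(abs(X)<.09)&(abs(Y)<.12)&(Z>.03)&(Z<.12)&(p["depth"]>0)
    f=np.polyfit(X[m],Z[m],1);print(n,m.sum(),"ang",-np.arctan(f[0]),np.polyval(f,[.1,-.1]).round(4))
    if n=="scene": cv2.imwrite("pics/s6.png",p['pixels'][...,::-1])
E
```

```text
eef_pos: [0.5783, -0.0905, 0.2008]
contact_force: [1.1, -0.4, 0.5]
time: 13.97
eef_pos: [0.5314, -0.2464, 0.2216]
contact_force: [1.1, -0.0, -0.8]
scene 4526 ang -0.00134312017094322 [0.0745 0.0743]
side 4620 ang -0.0011609755434225059 [0.0718 0.0716]
```

View pics/s6.png

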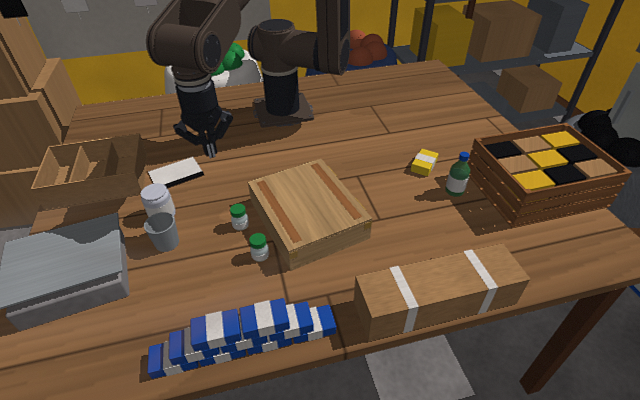

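The picture shows the case shut at (310,210), with the jars at (239,215) and (259,247) and the other goods where they were and the gripper clear.

```bash
python3 -c "
from plant import ctrl
print(ctrl.sign_off())"
```

```text
the job is handed in; nothing more can be done
None
```

The job is handed in: the carton was pushed over and lies flat in the case, the lid was pushed slowly shut (both cameras read its angle as about 0), and the other goods look undisturbed in the final picture, at about 14 s of the 51 s allowed.

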